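Set the ratchet work support under a turning blank

TASK

Bring the ratchet support up under the wooden blank held in the lathe: lift its rail by the handle, click by click, until the cradle just touches the wood, gently, and let go so that the rail stands on the pawl. Then press the pawl's paddle and let the rail down by two notches, so that the blank can spin clear, with the pawl back in the teeth at the end. Do not push hard on the blank or the paddle, and do not disturb the things lying about.

Things in the scene. Friction and masses are not known exactly. Their poses are not given: they have to be found in the camera images.
- lathe: fixed green bench lathe; origin on the table below its spindle axis. +y runs along the spindle towards the headstock (200 x 240 mm, 410 mm tall, near face 220 mm from the origin; chuck face at 150 mm), z up. Its bed, 150 mm wide and 20 mm high, carries the fixed ratchet stand; stand x, y, z are the same directions. Some low things lie about.
- blank: round wooden blank, 48 mm diameter, reaching 190 mm from the chuck along its own -y; origin on its axis at the chuck face, 330 mm above the table, z up. It is gripped askew (up to 0.055 rad about x, either way), so its height over the cradle differs by up to 10 mm each way: feel for it, the pose is not exact enough to touch gently. Push it with at most 20 N.
- rail (a joint): height of the rail above its lowest place, m, 0 to 0.10; slides straight up. 0.5 to 0.7 kg; a damper resists with 400 N per m/s, so it sinks at 12 to 17 mm/s (a notch in some 0.8 s) while the pawl is out. Notches 12 mm apart: it stands on the pawl at about 0.004 + 0.012 k. Each tooth adds some 2 to 5 N on the way up. Meets the blank between 0.058 and 0.085.
- handle (a point): centre of the rail's black bar handle: 90 mm long along the stand's x, on the -x side of the rail, centre 110 mm from the rail axis; 20 mm wide across y, 24 mm high; moves with the rail. Open above: grip it across y from above.
- cradle (a point): middle of the top of the flat rubber pad of the cradle on top of the rail (pad 64 mm along x, 30 mm along y), on the rail axis, 40 mm above the handle's centre; the pad meets the blank's underside, and is sprung: it gives 1 mm per 3 N, 7 mm at most. Steel side lips rise 18 mm above the pad at x +-36 mm.
- paddle (a point): middle of the upper face of the pawl's paddle, a dark steel plate 36 x 36 x 6 mm, 120 mm from the rail axis on the stand's -y side, 143 mm above the table when the pawl is in. Moves down when pressed. Open above; the blank's end lies 60 to 100 mm from its middle towards +y, so keep the gripper's wide side along x.
- pawl: the sprung pawl with its paddle; origin on its pivot, turning about the stand's x; tilt of its z is 0 in the teeth. Its paddle pressed down 12 to 16 mm (2 to 4 N; 0.13 to 0.17 rad), it clears the teeth and the rail sinks; let up, it springs back and catches the next notch. Rigid stop at 32 mm (0.36 rad). Press it with at most 20 N.
- chuck_key: bystander: steel T-shaped chuck key 90 mm long lying on the bed between stand and chuck
- wax_tin: bystander: round tin 64 mm wide, 35 mm tall, on the bed beyond the pawl's paddle
- gouge: bystander: turning gouge with wooden handle, 310 mm, lying on the bench
- offcut: bystander: wooden offcut 90 x 50 x 40 mm
- driver: bystander: screwdriver lying on the bench
- pot: bystander: steel pot 80 mm wide, 100 mm tall

How it is judged:
On the way, in this order (a step that is already met when the one before it is completed fails the run):
1. the cradle is brought up against the blank (contact force between blank and anything else above 1 N), for 0.1 s.
2. the handle is let go and the rail stands on the pawl, less than a notch under the blank (contact force between the fingers and anything else below 0.2 N and z of cradle in the frame of blank above -0.038 m and angle between pawl's own z axis and vertical below 0.06 rad), for 0.2 s.
3. the pawl is swung clear of the teeth by its paddle (angle between pawl's own z axis and vertical above 0.09 rad and contact force between the fingers and pawl above 0.3 N), for 0.05 s.
At the end, for the whole second after the job is handed in: the rail rests two notches (12 mm each) below the notch it reached when it touched the blank: 20 to 38 mm of air between the cradle pad and the blank, the pawl back in the teeth (tilt under 0.06 rad) and the rail at rest (z of cradle in the frame of blank between -0.062 and -0.044 m and angle between pawl's own z axis and vertical below 0.06 rad and velocity of joint rail between -0.002 and 0.002 m/s).
It fails at once if the blank is pushed with more than 20 N (contact force between blank and anything else above 20 N).
It fails at once if the pawl is pressed with more than 20 N (contact force between the fingers and pawl above 20 N).
It fails at once if a thing lying about is moved by more than 30 mm (distance of any of chuck_key, wax_tin, gouge, offcut, driver, pot from where it was at the start of the episode above 0.03 m).
It also fails if it takes over 72 s, if anything falls off the work surface, if the arm or the gripper's body presses on something with over 40 N, if the wrist force passes 120 N, or if a joint passes its speed limit or range.

ROBOT

A 6-joint arm with a two-finger parallel gripper is mounted at the origin on the work surface. World frame = base frame: x ahead of the robot, y to its left, z up, the work surface at z = 0. Lengths are in m, angles in rad, forces in N, time in s.
With the tool pointing down it reaches from about 0.225 to 0.875 m from the base axis. Payload 3.4 kg.
Tool frame: the origin (TCP) lies at the very end of the fingers, on their centre line; the grasp point (between the pads) lies 19 mm behind it; z points along the fingers, x is the direction in which the jaws open and shut, and the axes are right-handed (so a half turn about z gives the same grasp; the last joint's range is limited). The gripper opens to 85 mm and grips with 20 to 120 N. Pads are 22 mm wide; open, the fingers measure 114 mm over their backs; the gripper's body (76 mm by 85 mm) begins 54 mm behind the grasp point. The pads swing forward as they close: fully open they stand 13 mm farther back than shut.
Start: joints at [1.198, 0.276, 1.505, -0, 1.361, -0.121], TCP at [0.143, 0.557, 0.231] pointing down, gripper open.
Joint ranges: [-2.89, 2.89], [-0.75, 2.08], [0.22, 2.7], [-1.18, 4.32], [0.11, 2.71], [-2.7, 2.7]. Speed limits (rad/s): [2.57, 2.57, 3.14, 3.14, 3.14, 3.14].

INTERFACE

Orientations are given as a unit quaternion [w, x, y, z].
In Python, from rig import manip gives the robot as it stands.
- The arm moves only by the tool send_rows, never from a script. Its argument "increments" is a list of rows, each a list of 5 numbers: the opening, from 0 (shut) to 1 (fully open), then the shift along the tool's x, y, z in m, then the turn about the tool's z in rad. A call has 1 to 8 rows; each row shifts and turns the commanded pose from where the row before left it, along the tool's axes as they then stand; what a row does not reach is not made up. A row lasts 1/8 s, in which the tool goes at most 62.5 mm and 10.7 degrees, less where a joint would pass 70% of its speed; a pose out of reach is approached as far as the arm can. A call is refused whole if a number of a shift passes 0.0625 or a number of a turn 0.188, either way. A call with a gripper value outside its range is refused whole. The fingers move at their own pace and stop on an object; "squeeze" is the grip in N (left out, the last holds). Time passes only in rows, so rows that do not move let the fingers close. It gives the time, the measured TCP pose, the force and the opening at its end, in the units of the state.
- manip.get_state(): the state, without advancing time (a new reading comes with each control period).
- manip.get_image(name): name is "side" or "top" or "wrist"; returns the picture (400x640x3 uint8, red, green, blue); there is no depth.
- manip.calibration(name): a dict with "fx", "fy", "cx", "cy" (pixels), "distortion" ([k1, k2, p1, p2, k3] as OpenCV has them; the pictures are not rectified), "camera_from_world" (4x4, takes a point from world to camera coordinates). Camera axes: x right, y up, looking along -z (the intrinsics and any distortion apply to the point x, -y, -z); pixel columns grow to the right and rows downward; lengths in m; the calibration is good to about 2 mm. A picture is of the moment at which its call begins: read the wrist's pose just before it. calibration takes no time and is no camera call; for the wrist camera it gives the pose at the moment of the call.
- manip.sign_off(): hands the job in, once; it reports no verdict.
The state is a dict: "clock": time; "qpos": joint angles; "qd": joint speeds; "effort": joint torques, N m; "position": TCP position; "ee_rot": TCP orientation; "contact_force": force on the tool from outside, world axes, zero at the start; "moment": the same for the moment, N m; "width": finger opening in m.
Only numpy, scipy, OpenCV 4.12 (cv2) and the standard library are available. Lean on these libraries where they do the work, as an engineer would, in place of code of your own. Each camera call takes 0.05 s, during which the arm holds its last target.

## Working session

There is one attempt and no reset: what is moved stays moved. The work goes in short steps, Python scripts to look and compute and a tool call to move; the robot and the scene stay as the last step left them, time stands still between calls to the robot, and variables do not carry over. Pictures are saved under pics/ and viewed, and the job is handed in when it is done.

Besides the shell and the picture viewer there is one more tool, called as name([rows], argument=value, ...), one row to a line, values as JSON. send_rows: Moves the arm, as the interface text tells. Its arguments: {"type":"object","properties":{"increments":{"type":"array","items":{"type":"array","items":{"type":"number"}}},"squeeze":{"type":"number"}},"required":["increments"]}

```bash
mkdir -p pics; ls
python3 - <<'E'
from rig import manip
import cv2
print(manip.get_state())
for n in ("side","top","wrist"):
    c=manip.calibration(n); print(n,c)
    cv2.imwrite(f"pics/{n}0.png",cv2.cvtColor(manip.get_image(n),cv2.COLOR_RGB2BGR))
E
```

```text
pics
{'clock': 0.0, 'qpos': array([ 1.19802781e+00,  2.76587057e-01,  1.50613309e+00, -4.36806781e-05,
        1.36070126e+00, -1.20999617e-01]), 'qd': array([-0.00127975,  0.00075647,  0.00143906,  0.00226118,  0.00118866,
        0.00099632]), 'effort': array([-1.22561323e-04, -4.16784024e+01, -2.45803982e+01,  2.84059452e-04,
        1.10103982e-02, -1.24687111e-05]), 'position': array([0.14306765, 0.55636804, 0.23044426]), 'ee_rot': array([ 4.87282745e-04,  7.90287154e-01,  6.12735977e-01, -7.74015877e-04]), 'contact_force': array([-0.32360453,  0.04227521,  0.67682126]), 'moment': array([0.0387069 , 0.0405412 , 0.01282117]), 'width': 0.0853247057605458}
side {'fx': 505.8163145845639, 'fy': 505.8163145845639, 'cx': 315.321548893017, 'cy': 201.38373645279424, 'distortion': array([-0.15131497,  0.        ,  0.        ,  0.        ,  0.        ]), 'camera_from_world': array([[ 0.9799229 , -0.19934398,  0.00361729, -0.47422862],
       [ 0.13049401,  0.65498038,  0.74429297, -0.18893547],
       [-0.15073957, -0.72887769,  0.66784347, -1.32525198],
       [ 0.        ,  0.        ,  
[... 251 characters left out ...]
[[ 0.01890109, -0.99981946, -0.00194579, -0.06671954],
       [ 0.98784723,  0.0183744 ,  0.15433806, -0.53254728],
       [-0.15427444, -0.0048393 ,  0.98801618, -1.44478172],
       [ 0.        ,  0.        ,  0.        ,  1.        ]])}
wrist {'fx': 343.26411026774804, 'fy': 343.26411026774804, 'cx': 319.36579153323976, 'cy': 202.30954287101628, 'distortion': array([0.02285862, 0.        , 0.        , 0.        , 0.        ]), 'camera_from_world': array([[ 0.24893251,  0.96852006, -0.00122167, -0.57386022],
       [-0.93262651,  0.23936642, -0.27002133,  0.03635213],
       [-0.26122865,  0.06835645,  0.96285357, -0.3782733 ],
       [ 0.        ,  0.        ,  0.        ,  1.        ]])}
```

View pics/side0.png

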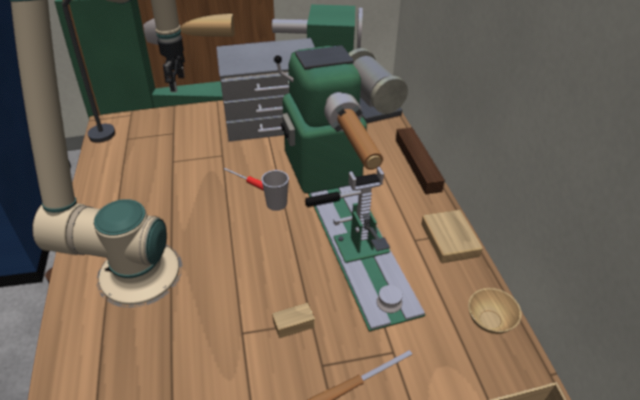

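View pics/top0.png

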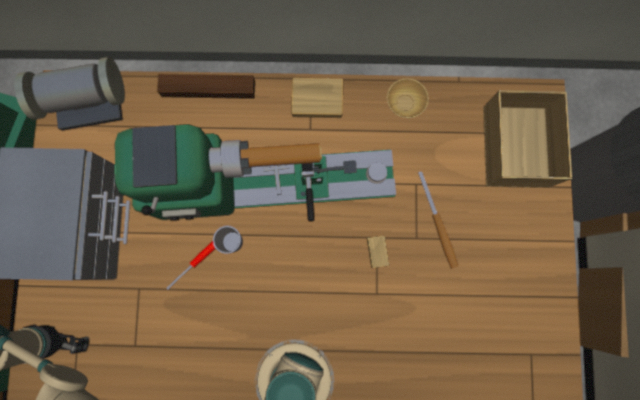

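View pics/wrist0.png

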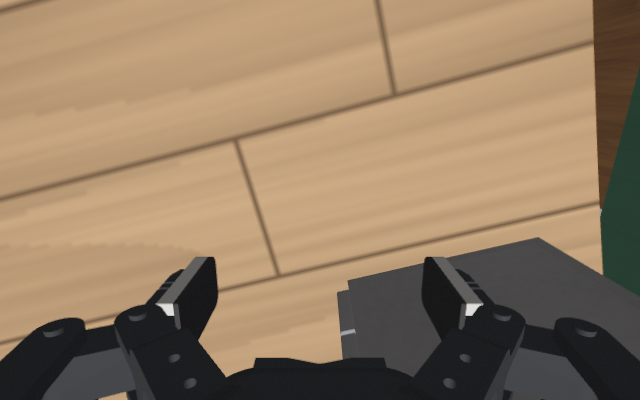

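```bash
cat > h.py <<'E'
import numpy as np, cv2
from rig import manip
def snap(n,f):
    c=manip.calibration(n); im=cv2.cvtColor(manip.get_image(n),cv2.COLOR_RGB2BGR); cv2.imwrite(f"pics/{f}.png",im); return im,c
def ray(c,uv):
    K=np.array([[c['fx'],0,c['cx']],[0,c['fy'],c['cy']],[0,0,1]])
    p=cv2.undistortPoints(np.array([[uv]],float),K,c['distortion'])[0,0]
    T=c['camera_from_world'];R=T[:3,:3]
    o=-R.T@T[:3,3]; d=R.T@np.array([p[0],-p[1],-1.]); return o,d/np.linalg.norm(d)
def onz(c,uv,z):
    o,d=ray(c,uv); return o+d*(z-o[2])/d[2]
def tri(l):
    A=np.zeros((3,3));b=np.zeros(3);L=[ray(*x) for x in l]
    for o,d in L:
        P=np.eye(3)-np.outer(d,d);A+=P;b+=P@o
    X=np.linalg.solve(A,b); return X,[np.linalg.norm((np.eye(3)-np.outer(d,d))@(X-o)) for o,d in L]
def proj(c,X):
    T=c['camera_from_world'];q=T[:3,:3]@np.asarray(X)+T[:3,3]
    K=np.array([[c['fx'],0,c['cx']],[0,c['fy'],c['cy']],[0,0,1]])
    return cv2.projectPoints(np.array([[q[0],-q[1],-q[2]]]),np.zeros(3),np.zeros(3),K,c['distortion'])[0][0,0]
def crop(f,x0,y0,x1,y1,s,o):
    im=cv2.imread(f"pics/{f}.png")[y0:y1,x0:x1]; cv2.imwrite(f"pics/{o}.png",cv2.resize(im,None,fx=s,fy=s,interpolation=cv2.INTER_CUBIC))
E
python3 -c "
from h import *
crop('top0',200,120,400,240,4,'top0c'); crop('side0',290,80,430,330,2.4,'side0c'); crop('side0',295,150,405,260,5,'side0d')"
```

```text
(no output)
```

View pics/top0c.png

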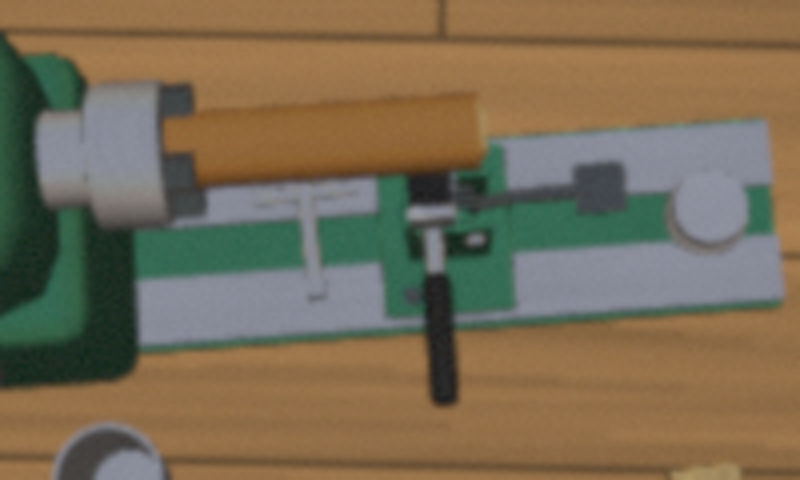

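View pics/side0d.png

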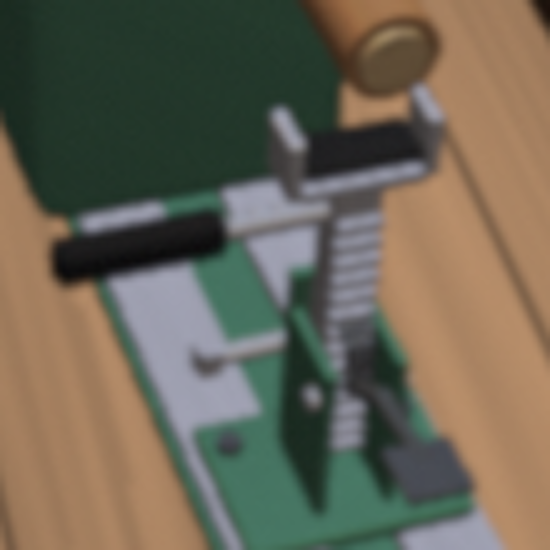

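Run:
```python
from h import *
ct,cs=manip.calibration('top'),manip.calibration('side')
t=cv2.imread('pics/top0.png');s=cv2.imread('pics/side0.png')
def cen(im,x0,y0,x1,y1,th):
    m=(im[y0:y1,x0:x1].max(2)<th).astype(np.uint8)
    n,l,st,ce=cv2.connectedComponentsWithStats(m); 
    i=1+np.argmax(st[1:,4]); print(st[i],ce[i]+[x0,y0]); 
    r=cv2.minAreaRect(np.argwhere(l==i)[:,::-1].astype(np.float32)); print(r[0][0]+x0,r[0][1]+y0,r[1:])
    return np.array(r[0])+[x0,y0]
a=cen(t,300,185,320,225,75); b=cen(s,300,185,340,215,70)
H,r=tri([(ct,a),(cs,b)]);print('handle',H,r)
P,r=tri([(ct,(349.75,167)),(cs,(380,244))]);print('paddle',P,r, onz(ct,(349.75,167),.143),onz(cs,(380,244),.143))
# ends of bed edges
e=[onz(ct,(200+x/4,120+y/4),.02) for x,y in [(136,350),(783,303),(768,121),(500,135)]]
print(e, [np.arctan2(*(e[i]-e[j])[:2][::1]) for i,j in ((0,1),(3,2))])
# blank end corners
print('tin',onz(ct,(200+710/4,120+205/4),.055))
for y in (95,165): print('blankend',onz(ct,(200+481/4,120+y/4),.33))
for x,y in((165,118),(205,182)): print('blankchuck',onz(ct,(200+x/4,120+y/4),.33))
```

```text
[  3   3  11  33 220] [309.48181818 203.22727273]
309.23999977111816 204.1800022125244 ((32.1026496887207, 9.475231170654297), 81.8698959350586)
[  6   7  34  15 306] [322.68300654 198.95751634]
322.4417610168457 199.2204647064209 ((9.830595016479492, 34.14194107055664), 78.2317123413086)
handle [ 0.49357189 -0.03886289  0.20872804] [np.float64(0.0006028720522960056), np.float64(0.0006028720522960002)]
paddle [ 0.61229136 -0.15008628  0.14073919] [np.float64(0.0003915104346253756), np.float64(0.0003915104346254443)] [ 0.61217957 -0.15000435  0.143     ] [ 0.61106003 -0.15211556  0.143     ]
[array([0.50720404, 0.19376828, 0.02      ]), array([ 0.55265399, -0.29912337,  0.02      ]), array([ 0.69549841, -0.28839049,  0.02      ]), array([ 0.68043118, -0.08076093,  0.02      ])] [np.float64(-0.09195081397805258), np.float64(-0.07244084066220574)]
tin [ 0.62049102 -0.2391265   0.055     ]
blankend [ 0.62724668 -0.0651603   0.33      ]
blankend [ 0.58311609 -0.06593883  0.33      ]
blankchuck [0.60919248 0.12876725 0.33      ]
blankchuck [0.56940017 0.10255227 0.33      ]
```

send_rows([
  [1,0,0,-0.05,-0.17],
  [1,0,0,-0.05,-0.167],
  [1,-0.05,0.012,0,0],
  [1,-0.058,0.015,0,0],
  [1,-0.058,0.015,0,0],
  [1,-0.058,0.015,0,0],
  [1,-0.058,0.015,0,0],
  [1,-0.058,0.015,0,0],
])

```text
clock: 1.15
position: [0.259, 0.2237, 0.3312]
ee_rot: [0.0, 0.676, 0.737, 0.0]
contact_force: [1.2, 0.1, -0.1]
width: 0.0851
```

send_rows([
  [1,-0.058,0.015,0,0],
  [1,-0.058,0.015,0,0],
  [1,-0.05,0.015,0,0],
  [1,0,0,0,0],
  [1,0,0,0,0],
])

```text
clock: 1.78
position: [0.3175, 0.0641, 0.3311]
ee_rot: [-0.001, 0.677, 0.736, 0.0]
contact_force: [-0.4, 0.6, 0.0]
width: 0.0853
```

send_rows([
  [1,-0.04,0.04,0,0],
  [1,-0.04,0.04,0,0],
  [1,-0.038,0.04,0,0],
  [1,0,0,0,0],
  [1,0,0,0,0],
])

```text
clock: 2.4
position: [0.4468, -0.0414, 0.3309]
ee_rot: [-0.001, 0.675, 0.738, -0.0]
contact_force: [-0.7, -0.6, -0.4]
width: 0.0855
```

Run:
```python
from h import *
im,c=snap('wrist','w1'); print(manip.get_state()['position'])
for X in ([.4936,-.0389,.2087],[.612,-.150,.143]): print(proj(c,X))
```

```text
[ 0.44655159 -0.04135841  0.3311909 ]
[318.00755591 248.66293044]
[207.74498078 316.50687379]
```

View pics/w1.png

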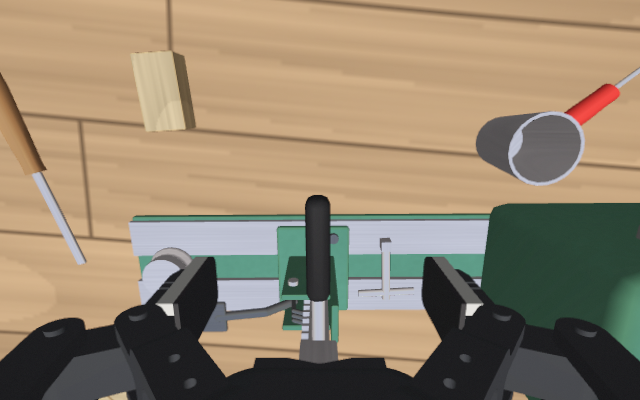

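send_rows([
  [1,-0.001,0.039,0,0],
  [1,0,0,0.05,0],
  [1,0,0,0.05,0],
  [1,0,0,0.025,0],
  [1,0,0,0.014,0],
  [1,0,0,0,0],
  [1,0,0,0,0],
])

```text
clock: 3.32
position: [0.4872, -0.0409, 0.1938]
ee_rot: [0.001, 0.676, 0.737, 0.001]
contact_force: [0.3, 0.1, 0.6]
width: 0.0855
```

Run:
```python
from h import *
im,c=snap('wrist','w2'); print(manip.get_state()['position'],manip.get_state()['contact_force'])
```

```text
[ 0.48730436 -0.04106025  0.19378659] [ 0.10530644 -0.91979207  0.22011331]
```

View pics/w2.png

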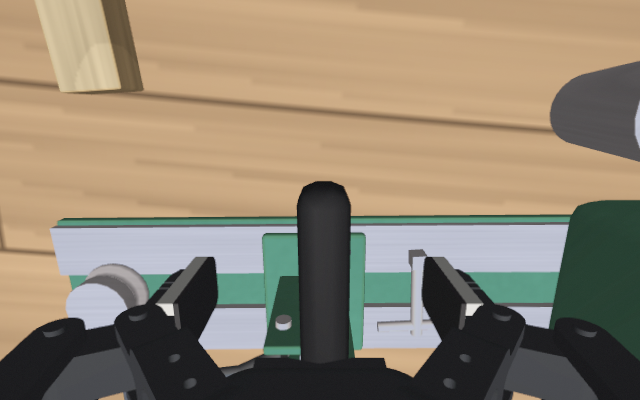

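send_rows([
  [0,0.001,0,0,0],
  [0,0,0,0,0],
  [0,0,0,0,0],
  [0,0,0,0,0],
  [0,0,0,0,0],
  [0,0,0,0,0],
], squeeze=50)

```text
clock: 4.12
position: [0.4863, -0.0393, 0.1924]
ee_rot: [-0.001, 0.676, 0.737, 0.001]
contact_force: [-0.6, 5.1, 2.6]
width: 0.0192
```

Run:
```python
from h import *
im,c=snap('side','s2'); print(manip.get_state()['position'],manip.get_state()['contact_force'],manip.get_state()['width'])
crop('s2',280,100,440,260,4,'s2c')
```

```text
[ 0.48625874 -0.03924617  0.1923938 ] [-0.41054694  4.66981562  3.4022705 ] 0.0195111910452683
```

View pics/s2c.png

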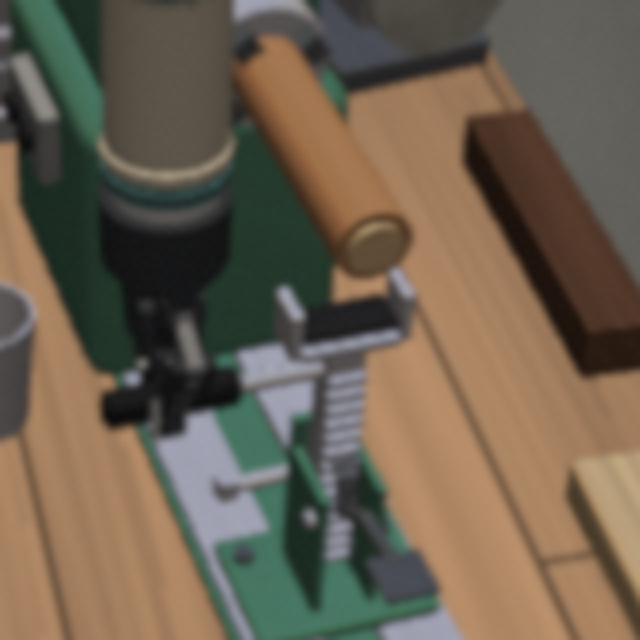

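Run:
```python
from h import *
ct,cs=manip.calibration('top'),manip.calibration('side')
print(tri([(ct,(321,152.5)),(cs,(374,161.75))]))
```

```text
(array([ 0.60547709, -0.06737818,  0.32825465]), [np.float64(0.00011595966832454899), np.float64(0.00011595966832478494)])
```

send_rows([
  [0,0.001,0,-0.003,0],
  [0,0,0,-0.003,0],
  [0,0,0,-0.003,0],
  [0,0,0,-0.003,0],
  [0,0,0,-0.003,0],
  [0,0,0,-0.003,0],
])

```text
clock: 4.92
position: [0.4862, -0.0392, 0.2082]
ee_rot: [-0.001, 0.676, 0.737, -0.0]
contact_force: [6.1, 1.6, -18.5]
width: 0.0193
```

send_rows([
  [0,0,0,-0.003,0],
  [0,0,0,-0.003,0],
  [0,0,0,-0.003,0],
  [0,0,0,-0.003,0],
  [0,0,0,-0.003,0],
  [0,0,0,-0.003,0],
  [0,0,0,-0.003,0],
  [0,0,0,-0.001,0],
])

```text
clock: 5.92
position: [0.4862, -0.0393, 0.231]
ee_rot: [-0.001, 0.676, 0.737, -0.0]
contact_force: [3.6, 0.6, -12.2]
width: 0.0196
```

Run:
```python
from h import *
im,c=snap('side','s3'); print(manip.get_state()['position'],manip.get_state()['contact_force'],manip.get_state()['width'])
crop('s3',280,100,440,260,4,'s3c')
```

```text
[ 0.48623251 -0.03924548  0.23143311] [  4.00580743   0.80481082 -10.83898585] 0.01906273452582454
```

View pics/s3c.png

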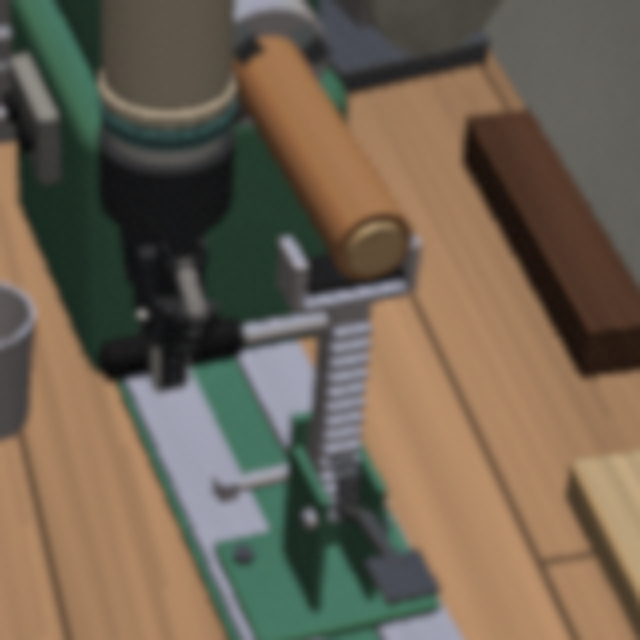

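send_rows([
  [0,0,0,-0.001,0],
  [0,0,0,-0.001,0],
  [0,0,0,-0.001,0],
  [0,0,0,-0.001,0],
  [0,0,0,-0.001,0],
  [0,0,0,-0.001,0],
])

```text
clock: 6.72
position: [0.4862, -0.0392, 0.2388]
ee_rot: [0.0, 0.676, 0.737, 0.0]
contact_force: [2.9, 0.6, -9.8]
width: 0.0193
```

send_rows([
  [0,0,0,-0.001,0],
  [0,0,0,-0.001,0],
  [0,0,0,0,0],
])

```text
clock: 7.1
position: [0.4863, -0.0392, 0.2408]
ee_rot: [0.0, 0.676, 0.737, 0.0]
contact_force: [2.0, 0.4, -6.2]
width: 0.0191
```

send_rows([
  [0,0,0,-0.001,0],
  [0,0,0,-0.001,0],
  [0,0,0,0,0],
])

```text
clock: 7.48
position: [0.4863, -0.0392, 0.2425]
ee_rot: [0.0, 0.676, 0.737, -0.0]
contact_force: [2.8, -0.8, -5.4]
width: 0.0191
```

send_rows([
  [0,0,0,-0.001,0],
  [0,0,0,-0.001,0],
  [0,0,0,0,0],
])

```text
clock: 7.85
position: [0.4863, -0.0392, 0.2442]
ee_rot: [0.0, 0.676, 0.737, -0.0]
contact_force: [3.7, -1.1, -8.7]
width: 0.0193
```

send_rows([
  [0,0,0,-0.001,0],
  [0,0,0,0,0],
  [0,0,0,0,0],
])

```text
clock: 8.22
position: [0.4863, -0.0392, 0.2453]
ee_rot: [0.0, 0.676, 0.737, -0.0]
contact_force: [3.2, -2.7, -10.1]
width: 0.0194
```

send_rows([
  [0,0,0,-0.001,0],
  [0,0,0,0,0],
  [0,0,0,0,0],
])

```text
clock: 8.6
position: [0.4863, -0.0392, 0.2462]
ee_rot: [0.0, 0.676, 0.737, -0.0]
contact_force: [4.1, -1.5, -12.1]
width: 0.0191
```

send_rows([
  [0,0,0,-0.0008,0],
  [0,0,0,0,0],
  [0,0,0,0,0],
])

```text
clock: 8.98
position: [0.4862, -0.0392, 0.2468]
ee_rot: [-0.0, 0.676, 0.737, -0.0]
contact_force: [4.6, -2.9, -12.9]
width: 0.0197
```

Run:
```python
from h import *
im,c=snap('side','s4'); print(manip.get_state()['position'],manip.get_state()['contact_force'])
crop('s4',330,140,410,200,9,'s4c')
```

```text
[ 0.48624915 -0.03919555  0.24678693] [  5.63685618  -2.4760386  -13.49424517]
```

View pics/s4c.png

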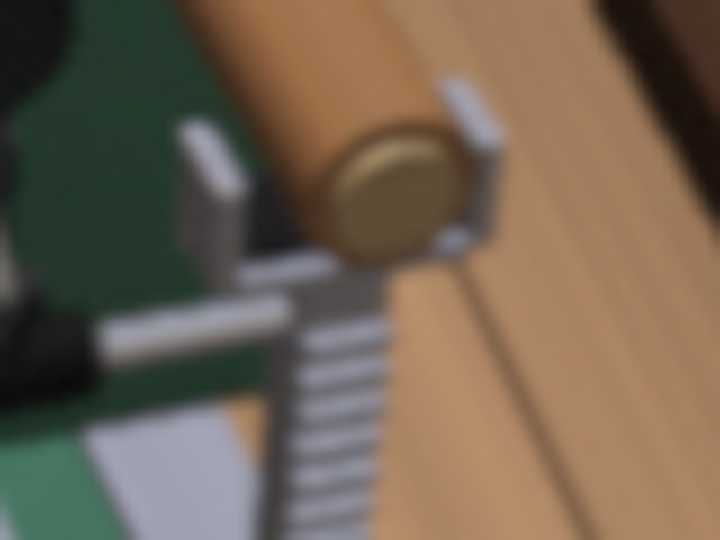

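send_rows([
  [0,0,0,-0.001,0],
  [0,0,0,0,0],
  [0,0,0,0,0],
])

```text
clock: 9.4
position: [0.4862, -0.0392, 0.2476]
ee_rot: [-0.0, 0.676, 0.737, -0.0]
contact_force: [4.9, -3.0, -14.3]
width: 0.0191
```

send_rows([
  [0,0,0,0,0],
  [0,0,0,0,0],
  [0,0,0,0,0],
])

```text
clock: 9.78
position: [0.4862, -0.0392, 0.2476]
ee_rot: [-0.0, 0.676, 0.737, -0.0]
contact_force: [5.1, -1.5, -15.1]
width: 0.0194
```

send_rows([
  [0,0,0,0.0015,0],
  [0,0,0,0.0015,0],
  [0,0,0,0.0015,0],
  [0,0,0,0.001,0],
  [0,0,0,0,0],
  [0,0,0,0,0],
])

```text
clock: 10.52
position: [0.4863, -0.0392, 0.2426]
ee_rot: [0.0, 0.676, 0.737, -0.0]
contact_force: [1.9, -2.5, -6.1]
width: 0.0192
```

send_rows([
  [0,0,0,0.001,0],
  [0,0,0,0,0],
  [0,0,0,0,0],
])

```text
clock: 10.9
position: [0.4863, -0.0392, 0.2414]
ee_rot: [0.0, 0.676, 0.737, -0.0]
contact_force: [2.5, -3.6, -5.6]
width: 0.0193
```

send_rows([
  [0,0,0,0.001,0],
  [0,0,0,0,0],
  [0,0,0,0,0],
])

```text
clock: 11.28
position: [0.4863, -0.0392, 0.2408]
ee_rot: [0.0, 0.676, 0.737, 0.0]
contact_force: [1.9, -2.1, -3.1]
width: 0.0189
```

send_rows([
  [0,0,0,0.0007,0],
  [0,0,0,0,0],
  [0,0,0,0,0],
])

```text
clock: 11.65
position: [0.4863, -0.0392, 0.2404]
ee_rot: [0.0, 0.676, 0.737, 0.0]
contact_force: [-0.0, -3.5, 2.7]
width: 0.0192
```

send_rows([
  [1,0,0,0,0],
  [1,0,0,0,0],
  [1,0,0,0,0],
  [1,0,0,0,0],
  [1,0,0,0,0],
  [1,0,0,0,0],
  [1,0,0,0,0],
  [1,0,0,0,0],
])

```text
clock: 12.65
position: [0.4863, -0.0391, 0.2399]
ee_rot: [0.0, 0.676, 0.737, 0.0]
contact_force: [0.2, 0.3, -0.3]
width: 0.0852
```

Run:
```python
from h import *
im,c=snap('side','s5'); s=manip.get_state(); print(s['position'],s['contact_force'],s['width'],s['qpos'])
crop('s5',280,100,440,260,4,'s5c')
c=manip.calibration('wrist')['camera_from_world']; print(-c[:3,:3].T@c[:3,3])
```

```text
[ 0.48623596 -0.03907622  0.2398817 ] [-0.14432278 -0.0970454   0.2849614 ] 0.08506084260777867 [-2.23017009e-01  1.38750015e-01  1.66521777e+00  9.51595297e-05
  1.33763087e+00 -1.87909191e+00]
[ 0.41908835 -0.04562389  0.38268884]
```

View pics/s5c.png

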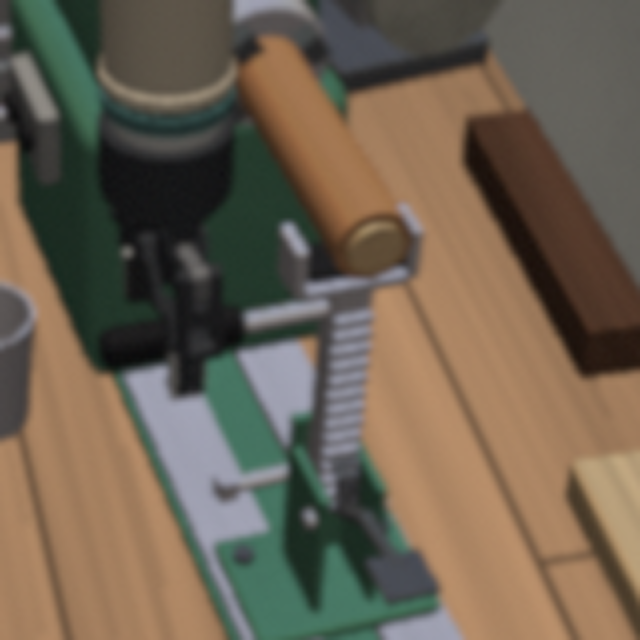

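send_rows([
  [1,0,0,-0.03,0],
  [1,0,0,-0.03,0],
  [1,-0.045,-0.01,0,0],
  [0.5,-0.045,0,0,0],
  [0,-0.037,0.03,0,0],
  [0,0,0.05,0,0],
  [0,0,0.046,0,0],
  [0,0,0,0.03,0],
])

```text
clock: 13.7
position: [0.6172, -0.1563, 0.2705]
ee_rot: [0.003, 0.676, 0.737, 0.002]
contact_force: [-1.0, -0.2, -0.9]
width: -0.0
```

send_rows([
  [0,0,0,0.04,0],
  [0,0,0,0.04,0],
  [0,0,0,0.015,0],
  [0,0,0,0,0],
  [0,0,0,0,0],
])

```text
clock: 14.32
position: [0.6139, -0.1562, 0.1768]
ee_rot: [0.002, 0.676, 0.737, 0.001]
contact_force: [0.1, 0.9, 0.4]
width: -0.0001
```

Run:
```python
from h import *
s=manip.get_state(); print(s['position'],s['contact_force'],s['width'],s['qpos'])
im,c=snap('side','s6'); im,c=snap('wrist','w6')
crop('s6',300,100,440,260,3.7,'s6c')
```

```text
[ 0.61385175 -0.15622713  0.17677156] [0.06363734 0.91165681 0.43805782] -7.980755702648709e-05 [-3.59054179e-01  3.93630865e-01  1.46401025e+00  1.03703035e-04
  1.28044177e+00 -2.01504359e+00]
```

View pics/s6c.png

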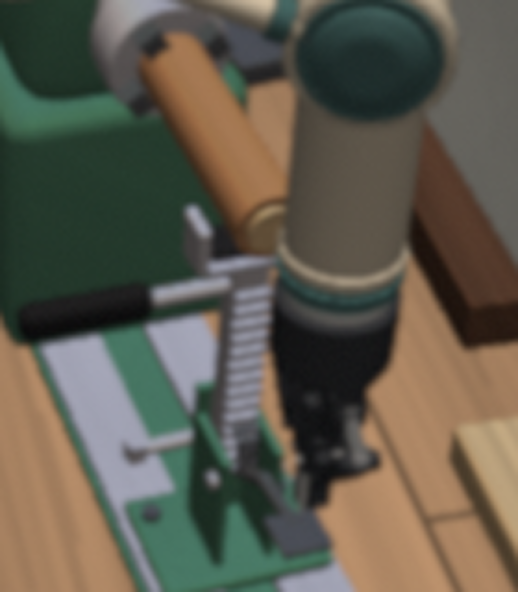

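View pics/w6.png

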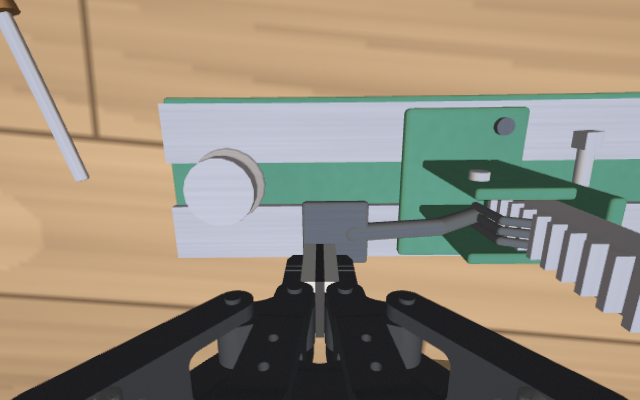

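Run:
```python
from h import *
c=manip.calibration('wrist')
for p in ((304,203),(367,203),(304,260),(367,261),(336,232)): print(onz(c,p,.143))
```

```text
[ 0.59716596 -0.16660684  0.143     ]
[ 0.59428234 -0.13306468  0.143     ]
[ 0.63032886 -0.16417082  0.143     ]
[ 0.62788989 -0.1289171   0.143     ]
[ 0.61214231 -0.14793683  0.143     ]
```

send_rows([
  [0,0,0,0.012,0],
  [0,0,0,0.012,0],
  [0,0,0,0.004,0],
  [0,0,0,0.002,0],
  [0,0,0,0,0],
  [0,0,0,0,0],
])

```text
clock: 15.18
position: [0.6129, -0.1558, 0.1452]
ee_rot: [0.0, 0.676, 0.737, 0.0]
contact_force: [-0.5, 0.0, -0.1]
width: 0.0
```

send_rows([
  [0,0,0,0.001,0],
  [0,0,0,0.001,0],
  [0,0,0,0.001,0],
  [0,0,0,0,0],
])

```text
clock: 15.68
position: [0.6128, -0.156, 0.1422]
ee_rot: [0.0, 0.676, 0.737, -0.0]
contact_force: [-0.4, -1.0, 1.7]
width: -0.0003
```

send_rows([
  [0,0,0,0.001,0],
  [0,0,0,0.001,0],
  [0,0,0,0.001,0],
  [0,0,0,0,0],
])

```text
clock: 16.18
position: [0.6128, -0.1556, 0.1387]
ee_rot: [-0.0, 0.676, 0.736, 0.0]
contact_force: [0.5, -1.9, 1.6]
width: 0.0003
```

send_rows([
  [0,0,0,0.003,0],
  [0,0,0,0.002,0],
  [0,0,0,0,0],
])

```text
clock: 16.55
position: [0.6119, -0.1546, 0.1329]
ee_rot: [-0.002, 0.676, 0.737, 0.0]
contact_force: [0.0, -0.0, 0.2]
width: 0.0002
```

send_rows([
  [0,0,0,0.009,0],
  [0,0,0,0,0],
  [0,0,0,0,0],
  [0,0,0,-0.012,0],
  [0,0,0,-0.006,0],
  [0,0,0,0,0],
  [0,0,0,0,0],
])

```text
clock: 17.42
position: [0.6127, -0.1558, 0.143]
ee_rot: [0.0, 0.676, 0.737, 0.0]
contact_force: [0.1, -0.4, 2.3]
width: 0.0001
```

Run:
```python
from h import *
s=manip.get_state(); print(s['position'],s['contact_force'],s['clock'])
im,c=snap('side','s7')
crop('s7',300,100,440,260,3.7,'s7c')
cs=manip.calibration('side')
for f in('s6','s7'):
    im=cv2.imread(f'pics/{f}.png'); x0,y0=300,165
    m=(im[y0:230,x0:345].max(2)<70).astype(np.uint8); n,l,st,ce=cv2.connectedComponentsWithStats(m); i=1+np.argmax(st[1:,4])
    r=cv2.minAreaRect(np.argwhere(l==i)[:,::-1].astype(np.float32)); u=np.array(r[0])+[x0,y0]
    # intersect ray with vertical line at handle xy (least squares)
    o,d=ray(cs,u); A=np.stack([d,[0,0,-1]],1); t=np.linalg.lstsq(A,np.array([.4936,-.0389,0])-o,rcond=None)[0]; print(f,st[i],u,t[1])
```

```text
[ 0.61265756 -0.15578426  0.14304463] [ 0.11180466 -0.3625951   2.28770781] 17.425
s6 [   0    0   45   29 1095] [322. 179.] 0.27223036954048124
s7 [   0    0   45   31 1180] [322. 180.] 0.2691842373557583
```

View pics/s7c.png

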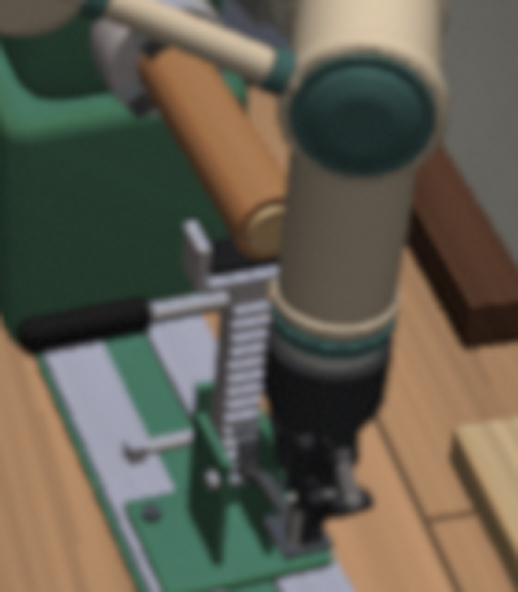

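send_rows([
  [0,0,0,-0.01,0],
  [0,0,0,0,0],
  [0,0,0,0,0],
])

```text
clock: 17.85
position: [0.6126, -0.1557, 0.153]
ee_rot: [0.0, 0.676, 0.737, 0.0]
contact_force: [0.3, 0.3, -0.1]
width: 0.0004
```

```bash
cat >> h.py <<'E'
def hz(f):
    cs=manip.calibration('side')
    im=cv2.imread(f'pics/{f}.png').astype(int); x0,y0=302,165
    w=im[y0:230,x0:345]; m=((w.max(2)<70)&(w[...,1]-w[...,2]<12)).astype(np.uint8); n,l,st,ce=cv2.connectedComponentsWithStats(m,connectivity=4); i=1+np.argmax(st[1:,4])
    r=cv2.minAreaRect(np.argwhere(l==i)[:,::-1].astype(np.float32)); u=np.array(r[0])+[x0,y0]
    o,d=ray(cs,u); A=np.stack([d,[0,0,-1]],1); t=np.linalg.lstsq(A,np.array([.4936,-.0389,0])-o,rcond=None)[0]; print(f,st[i],u,r[1],t[1])
E
python3 - <<'E'
from h import *
s=manip.get_state(); print(s['position'],s['contact_force'],s['clock'])
snap('side','s8')
for f in('side0','s6','s7','s8'): hz(f)
crop('s8',300,100,440,260,3.7,'s8c')
E
```

```text
[ 0.61259917 -0.15570719  0.15296474] [ 0.31355666  0.33915713 -0.13008267] 17.85
side0 [  4  28  35  14 291] [322.80799675 199.44400024] (9.74925708770752, 34.70378112792969) 0.20789366936776704
s6 [  3  11  40  18 396] [323.66495895 183.68266678] (11.50910472869873, 40.02237319946289) 0.2579655914538755
s7 [  1  15  38  16 343] [321.88235664 187.02941322] (10.186494827270508, 38.07809066772461) 0.24747506022004018
s8 [  1  15  38  16 345] [321.92307472 187.61538315] (10.198038101196289, 38.04652786254883) 0.24564416880639883
```

View pics/s8c.png

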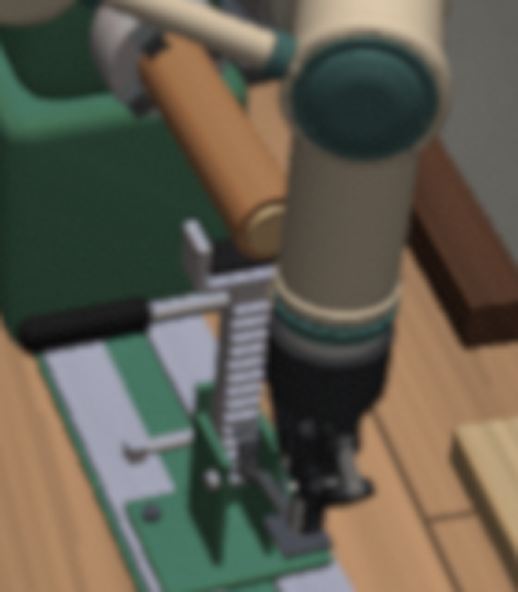

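send_rows([
  [0,0,0,0.006,0],
  [0,0,0,0.004,0],
  [0,0,0,0.002,0],
  [0,0,0,0.002,0],
  [0,0,0,0,0],
])

```text
clock: 18.52
position: [0.6128, -0.1556, 0.1388]
ee_rot: [-0.0, 0.676, 0.736, 0.0]
contact_force: [0.7, -0.8, 1.1]
width: 0.0001
```

send_rows([
  [0,0,0,0.003,0],
  [0,0,0,0.002,0],
  [0,0,0,0,0],
])

```text
clock: 18.9
position: [0.6125, -0.1551, 0.1333]
ee_rot: [-0.001, 0.676, 0.736, 0.0]
contact_force: [0.4, 0.1, 0.6]
width: -0.0001
```

send_rows([
  [0,0,0,0.009,0],
  [0,0,0,0,0],
  [0,0,0,0,0],
  [0,0,0,-0.012,0],
  [0,0,0,-0.014,0],
  [0,0,0,0,0],
  [0,0,0,0,0],
  [0,0,0,0,0],
])

```text
clock: 19.9
position: [0.6123, -0.1556, 0.1505]
ee_rot: [-0.0, 0.676, 0.737, -0.0]
contact_force: [0.6, 0.2, -0.0]
width: -0.0001
```

Run:
```python
from h import *
s=manip.get_state(); print(s['position'],s['contact_force'],s['clock'])
snap('side','s9');hz('s9')
crop('s9',300,100,440,260,3.7,'s9c')
```

```text
[ 0.61229754 -0.15562551  0.15049079] [ 0.60180778  0.15099948 -0.04045308] 19.9
s9 [  2  19  37  16 336] [322.20983696 190.89179993] (10.19225025177002, 35.501094818115234) 0.23534238940153115
```

View pics/s9c.png

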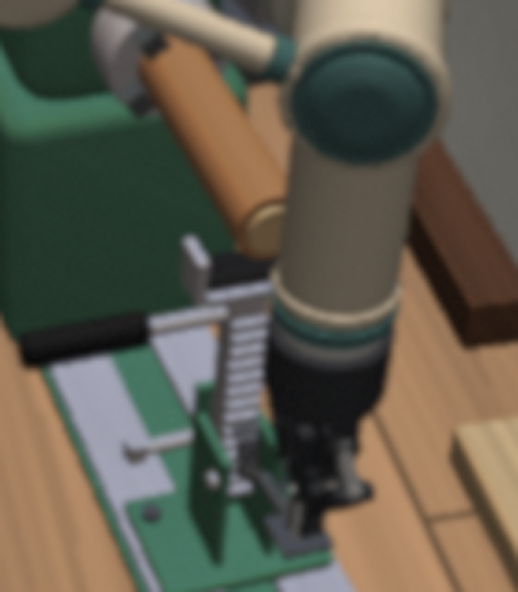

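send_rows([
  [0,0,0,-0.03,0],
  [0,0,0,-0.05,0],
  [0,-0.03,-0.05,-0.03,0],
  [0,-0.03,-0.05,0,0],
  [0,-0.03,-0.05,0,0],
  [0,-0.03,-0.05,0,0],
  [0,0,0,0,0],
  [0,0,0,0,0],
])

```text
clock: 20.95
position: [0.426, -0.2907, 0.2594]
ee_rot: [0.0, 0.677, 0.736, 0.001]
contact_force: [0.2, 0.8, 0.9]
width: -0.0
```

Run:
```python
from h import *
s=manip.get_state(); print(s['position'],s['contact_force'],s['clock'])
snap('side','s10');hz('s10')
im,ct=snap('top','t10'); cs=manip.calibration('side')
w=im.astype(int)[185:230,300:325]; m=(w.max(2)<75).astype(np.uint8); n,l,st,ce=cv2.connectedComponentsWithStats(m); i=1+np.argmax(st[1:,4]); r=cv2.minAreaRect(np.argwhere(l==i)[:,::-1].astype(np.float32)); print(np.array(r[0])+[300,185],st[i])
crop('s10',300,110,420,260,3.9,'s10c');crop('t10',200,120,400,240,4,'t10c')
```

```text
[ 0.42602242 -0.29065036  0.25943853] [0.22755657 0.75057618 0.90086702] 20.95
s10 [  0  37  36  28 658] [319.5 215.5] (27.0, 35.0) 0.15383910938781542
[308.80487919 202.74390411] [  3   1  11  34 238]
```

View pics/s10c.png

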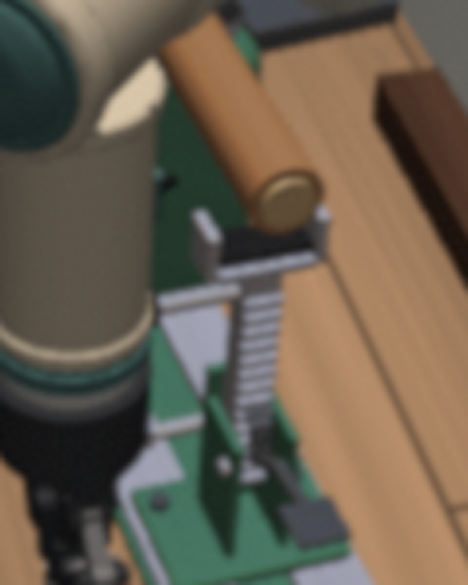

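View pics/t10c.png

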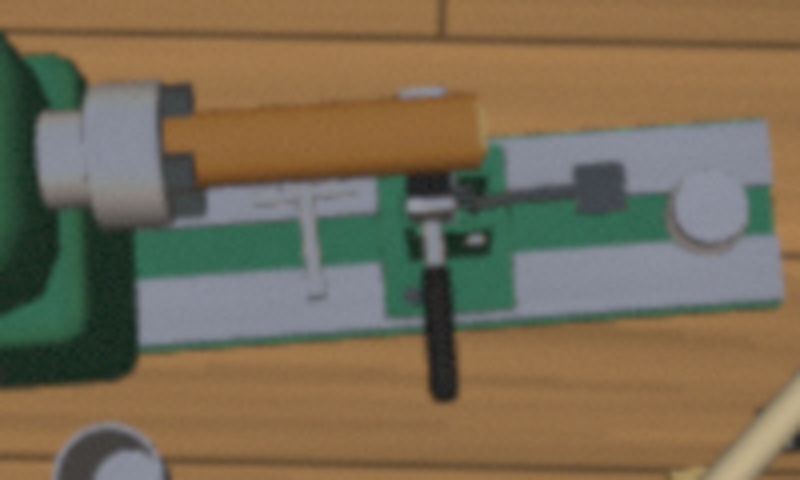

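send_rows([
  [0,0,-0.05,0,0],
  [0,0,-0.05,0,0],
  [0,0,-0.05,0,0],
  [0,0,0,0,0],
  [0,0,0,0,0],
  [0,0,0,0,0],
])

```text
clock: 21.8
position: [0.2778, -0.3034, 0.2594]
ee_rot: [0.0, 0.676, 0.737, 0.0]
contact_force: [1.2, 0.2, -0.3]
width: -0.0002
```

Run:
```python
from h import *
s=manip.get_state(); print(s['position'],s['contact_force'],s['clock'])
snap('side','s11');hz('s11');ct,cs=manip.calibration('top'),manip.calibration('side')
crop('s11',280,110,420,260,4,'s11c')
```

```text
[ 0.27779615 -0.30343846  0.25939783] [ 1.23548653  0.22302128 -0.34110538] 21.8
s11 [  2  19  37  16 336] [322.20983696 190.89179993] (10.19225025177002, 35.501094818115234) 0.23534238940153115
```

View pics/s11c.png

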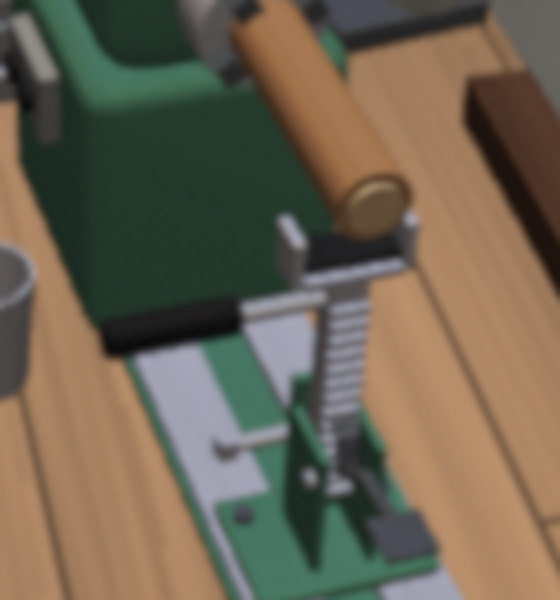

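Run:
```python
from h import *
cs=manip.calibration('side')
x=np.array([.567,-.0325,.315]); print([proj(cs,x-[0,0,d])-proj(cs,x) for d in (.012,.024,.036)])
a=cv2.imread('pics/s5.png');b=cv2.imread('pics/s11.png');z=cv2.imread('pics/side0.png')
def m(a,b,box):
    x0,y0,x1,y1=box; r=cv2.matchTemplate(cv2.resize(b[y0-10:y1+25,x0-10:x1+10],None,fx=4,fy=4,interpolation=2),cv2.resize(a[y0:y1,x0:x1],None,fx=4,fy=4,interpolation=2),cv2.TM_CCOEFF_NORMED); _,v,_,p=cv2.minMaxLoc(r); print(np.array(p)/4-10,v)
m(a,b,(346,153,364,176));m(a,b,(340,170,366,184)); m(a,z,(340,170,366,184))
for f in ('top0','t10'): pass
t0=cv2.imread('pics/top0.png');t1=cv2.imread('pics/t10.png'); d=cv2.absdiff(t0,t1)
print([d[y0:y1,x0:x1].mean() for x0,y0,x1,y1 in((260,165,290,198),(364,158,392,188),(415,165,460,270),(365,230,392,272),(160,225,245,290))])
```

```text
[array([-0.26895793,  4.08330499]), array([-0.53515189,  8.11406757]), array([-0.79860467, 12.09306237])]
[-0.5  8. ] 0.953148365020752
[-0.25  7.5 ] 0.639060914516449
[-10.  25.] 0.4072574973106384
[np.float64(1.8686868686868687), np.float64(1.8424603174603174), np.float64(25.726137566137567), np.float64(17.749853027630806), np.float64(1.9040723981900451)]
```

```bash
python3 -c "
from rig import manip
print(manip.sign_off())"
```

```text
the job is handed in; nothing more can be done
None
```

The job is handed in, at about 22 s on the clock. The cradle touched the blank, the rail then stood on the pawl, and two presses of the paddle let it down two notches. No verdict was reported.

- **Touching the blank:** I lifted the rail four notches by the handle. The lifting force then rose steadily from about 5.5 N, the rail's weight, to about 15 N over 3 to 4 mm. I took the excess of at most about 9.5 N as the push on the blank plus any tooth drag. When I lowered the rail, the force fell back to about 6 N.
- **Letting go:** I set the rail down on the pawl at exactly 48 mm (four notches) above its start, about 3–4 mm below contact. After I opened the gripper, the wrist force read about zero.
- **Letting down:** Each press went about 18 mm down and was held briefly. The highest force I read on the paddle was about 2.3 N, but readings come only at the end of each move.
- **Last checks:**
  - The cradle's side lip moved 8.0 px in the side picture, where 24 mm predicts 8.1 px.
  - Pictures 1.9 s apart gave the same height, so the rail is at rest.
  - The paddle looks level again.
  - The chuck key, wax tin, driver and pot look unmoved in the top picture. I could not check the gouge and the offcut there, because the arm covered part of them.

Two readings did not fit as well. The handle height by colour mask showed about 23 mm down rather than 24, probably because dark green got into the mask. A second image match on the cradle gave 7.5 px, but it was weak (score 0.64 against 0.95).

I pressed the paddle without turning the gripper's wide side along x, because the turn that kept the wrist camera away from the blank passes the last joint's range. I judged the clearance from the blank's end to be over 30 mm, and no unexpected force showed.

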